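# Refit the splined hand wheel of a rolling mill and zero its dial

### The job

Take the mill's hand wheel out of the grey parts tray and fit it upright on the splined spindle on top of the rolling mill: rock it under light pressure, never forcing it, until the teeth mesh, and push it fully home on the collar. Turn it so that the dial's red zero mark ends up at the brass pointer, and let go; leave everything else on the bench where it is.

Things in the scene. Friction and masses are not known exactly. Their poses are not given: they have to be found in the camera images.
- wheel: Loose hand wheel (0.25 to 0.5 kg) lying flat in the tray, bore upright. Steel hub: a round sleeve 44 mm in diameter, 46 mm high, open right through. Black rim 85 mm across and three spokes, 4.5 to 13.5 mm above the underside. Origin: centre of the hub's underside; z up along the bore. How its teeth lie about z is not marked: no given relation to its x.
- wheel_grip (a point): Point on the hub's axis 40 mm above its underside. The hub stands free above the rim (from 13.5 mm up) and can be gripped here from above across its 44 mm, at any yaw.
- wheel_teeth (a point): Point on the hub's axis 2 mm above its underside: lower end of the six evenly spaced internal teeth (60 degree pitch), 4.8 mm wide, 20 mm long, standing in from the 34.6 mm bore to a 24 mm inner circle.
- mill: Rolling mill bolted to the bench: green-blue cast frame 130 x 176 mm, gear case top at 160 mm, short crank on its +y side (to 136 mm out, lower than the case). On the case a black dial 100 mm across, top at 168 mm, then a collar 42 mm across, top at 176 mm, then the upright splined spindle, all one turning piece. Origin: on the bench under the spindle's axis; z up, -x is its front.
- seat (a point): Point on the spindle's axis at the collar's top, 176 mm above the bench; does not turn. The wheel is fully home when its origin lies here. Spindle core 21.4 mm in diameter with six evenly spaced upright teeth, 6 mm wide, 32 mm over the tips, flat-topped. In mesh each flank has about 0.9 mm play, so the wheel slides down only within about 4 degrees of the right angle.
- teeth_top (a point): Point on the spindle's axis at the flat tops of its teeth, 18 mm above the seat; does not turn. The core goes on above as a pilot nose, straight for 3 mm, then tapering to 13 mm diameter 11 mm up. Out of mesh the wheel rests here, its origin 16 mm above the seat. Teeth caught by their edges drag the spindle round. They have no given relation to the zero mark: the angle is found by feel or sight.
- zero_mark (a point): Outer end of the red zero mark on the black dial, 48 mm from the axis, turning with the spindle. At the start 0.6 to 1.4 rad anticlockwise (from above) of the pointer: turn the spindle clockwise by that much. It turns against about 0.18 N m friction, stays where left, no stop near. The white ticks every 15 degrees are thinner.
- pointer (a point): Tip of the fixed brass pointer at the dial's front (-x of the mill), 48 mm from the axis, 168 mm above the bench: the zero mark must come here. The pointer block is 8 x 12 mm, 54 to 62 mm out from the axis, its top 177 mm above the bench.
- tray: Grey parts tray, fixed, 160 (x) by 220 (y) mm, floor top at 5 mm, walls 13 mm high and 4 mm thick. Origin: centre of its underside.
- gear: Bystander, leave it: small spare brass spur gear, 35 mm across, 12 mm thick, lying flat in the tray beside the wheel. Origin: centre of its underside.
- bench_block: Bystander, leave it: bare steel bench block, 75 x 75 x 22 mm. Origin: centre of its underside.
- hammer: Bystander, leave it: hammer lying down, 240 mm long. Origin: centre of its underside.
- brush: Bystander, leave it: bench brush lying down, 190 mm long. Origin: centre of its underside.
- caliper: Bystander, leave it: digital caliper lying down, 200 mm long, 14 mm high. Origin: centre of its underside.
- polish_tin: Bystander, leave it: brass-coloured round tin, 68 mm across, 45 mm high. Origin: centre of its underside.
- burr_block: Bystander, leave it: wooden block 70 x 110 x 62 mm full of upright burrs, 100 mm high in all. Origin: centre of its underside.
- file_jar: Bystander, leave it: glass jar 68 mm across with needle files standing in it, 160 mm high in all. Origin: centre of its underside.
Not all that is in view belongs to the job. Of the things like the wheel, leave any that is blue, purple or turquoise; of the rest the smaller one is meant.

How it is judged:
By the outcome, as a careful person would: the job done as asked, in the order asked, and still so for the second after the job is handed in, with the robot touching nothing.
It also fails if it takes over 64 s, if anything falls off the work surface, if the arm or the gripper's body presses on something with over 40 N, if the wrist force passes 120 N, or if a joint passes its speed limit or range.

### The arm

A 6-joint arm with a two-finger parallel gripper is mounted at the origin on the work surface. World frame = base frame: x ahead of the robot, y to its left, z up, the work surface at z = 0. Lengths are in m, angles in degrees, forces in N, time in s.
With the tool pointing down it reaches from about 0.325 to 1 m from the base axis. Payload 5.1 kg.
Tool frame: the origin (TCP) lies at the very end of the fingers, on their centre line; the grasp point (between the pads) lies 19 mm behind it (ctrl.grasp_offset is the distance from the TCP to the grasp point, in m); z points along the fingers, y is the line along which they close (so a half turn about z gives the same grasp; the last joint's range is limited). The gripper opens to 85 mm and grips with 20 to 120 N. Pads are 22 mm wide; open, the fingers measure 114 mm over their backs; the gripper's body (76 mm by 85 mm) begins 54 mm behind the grasp point. The pads swing forward as they close: fully open they stand 13 mm farther back than shut.
Start: joints at [-78.759, 7.093, 94.555, -0, 78.352, -4.733], TCP at [0.179, -0.625, 0.231] pointing down, gripper open.
Joint ranges: [-149.61, 149.61], [-58.7, 133.49], [1.44, 155.28], [-77.14, 257.14], [18.33, 153.61], [-166.67, 166.67]. Speed limits (degrees/s): [147.25, 147.25, 180, 180, 180, 180].

### API

Orientations are given as [roll, pitch, yaw] about the fixed x, y, z axes, in that order (R = Rz(yaw) Ry(pitch) Rx(roll)).
In Python, from workcell import ctrl gives the robot as it stands.
- The arm moves only by the shell command python3 -m handwheel 'ROWS' [OPENING] [FORCE]. ROWS is rows parted by semicolons, their numbers by spaces, 1 to 5 of them, each of 6 numbers: dx, dy, dz in m, then a rotation vector rx, ry, rz in degrees; each row shifts and turns the commanded pose from where the row before left it, along the tool's axes as they then stand; what a row does not reach is not made up. A row lasts 1/10 s, in which the tool goes at most 0.05 m and 8.59 degrees, less where a joint would pass 70% of its speed; a pose out of reach is approached as far as the arm can. OPENING is the opening from 0.0 (shut) to 1.0 (fully open), set as the command begins (- or left out keeps the last). The fingers move at their own pace and stop on an object; FORCE is the grip in N (left out, the last holds). Time passes only in rows, so rows that do not move let the fingers close. It prints the time, the measured TCP pose, the force, the opening and the grip force at its end.
- ctrl.read_state(): the state, without advancing time (a new reading comes with each control period).
- ctrl.grab_frame(name): name is "side" or "top" or "wrist"; returns (picture, depth): 420x560x3 uint8, red, green, blue; 420x560 float32, m along the optical axis (not along the pixel's ray), 0 where there is no reading.
- ctrl.camera_model(name): a dict with "vfov" (degrees; the focal length in pixels is half the picture's height over the tangent of half this angle, whatever the lens; pixels are square), "cx", "cy" (the principal point, pixels), "k1" (the pictures are not rectified: a ray, as slopes to the right and down, at radius r is drawn at 1 + k1 r^2 times it, then the intrinsics apply), "R" (3x3) and "t" (3): a world point X has camera coordinates R X + t. Camera axes: x right, y down, z forward; pixel columns grow to the right and rows downward; lengths in m; the calibration is good to about 2 mm. A picture is of the moment at which its call begins: read the wrist's pose just before it. camera_model takes no time and is no camera call; for the wrist camera it gives the pose at the moment of the call.
- ctrl.job_done(): hands the job in; it is judged then, once.
The state is a dict: "t": time; "joint_pos": joint angles; "joint_vel": joint speeds; "effort": joint torques, N m; "tool_pos": TCP position; "orientation": TCP orientation; "ft_force": force on the tool from outside, world axes, zero at the start; "wrist_torque": the same for the moment, N m; "width": opening from 0.0 (shut) to 1.0 (fully open); "grip_force": force on a finger pad.
Only numpy, scipy, OpenCV 4.12 (cv2) and the standard library are available. Lean on these libraries where they do the work, as an engineer would, in place of code of your own. Each camera call takes 0.05 s, during which the arm holds its last target. There are 200 camera calls.

## Working session

There is one attempt and no reset: what is moved stays moved. The work goes in short steps, Python scripts to look and compute and a shell command to move; the robot and the scene stay as the last step left them, time stands still between calls to the robot, and variables do not carry over. Pictures are saved under pics/ and viewed, at most 12 in all, crops included, and the job is handed in when it is done.

```bash
ls; mkdir -p pics; cat > h.py <<'E'
import numpy as np, cv2
from workcell import ctrl
def grab(n):
    m=ctrl.camera_model(n); im,d=ctrl.grab_frame(n); return im,d,m
def ray(m,u,v,shape=(420,560)):
    f=shape[0]/2/np.tan(np.radians(m['vfov'])/2)
    p=np.array([(u-m['cx'])/f,(v-m['cy'])/f]); q=p.copy()
    for _ in range(20): q=p/(1+m['k1']*(q@q))
    R=np.array(m['R']);t=np.array(m['t'])
    return -R.T@t, R.T@np.array([q[0],q[1],1.])
def onplane(m,u,v,z):
    o,d=ray(m,u,v); return o+d*(z-o[2])/d[2]
def bydepth(m,u,v,dep):
    o,d=ray(m,u,v); return o+d*dep
def proj(m,X):
    f=210/np.tan(np.radians(m['vfov'])/2)
    c=np.array(m['R'])@np.array(X)+np.array(m['t']); s=c[:2]/c[2]; s=s*(1+m['k1']*(s@s))
    return s*f+[m['cx'],m['cy']]
def tri(a,b):
    A=[];B=[]
    for o,d in (a,b):
        d=d/np.linalg.norm(d);P=np.eye(3)-np.outer(d,d);A.append(P);B.append(P@o)
    return np.linalg.solve(sum(A),sum(B))
E
python3 - <<'E'
from h import *
print(ctrl.read_state(), ctrl.grasp_offset)
for n in ('top','side'):
    im,d,m=grab(n); np.savez(f'{n}0.npz',im=im,d=d,m=m); cv2.imwrite(f'pics/{n}0.png',cv2.cvtColor(im,cv2.COLOR_RGB2BGR)); print(n,m)
E
```

```text
pics
{'t': 0.0, 'joint_pos': array([-7.87589500e+01,  7.13264627e+00,  9.46335900e+01, -2.17561420e-03,
        7.83524935e+01, -4.73339050e+00]), 'joint_vel': array([-0.01043886,  0.04493608,  0.00584932, -0.06638096, -0.05532907,
       -0.0257983 ]), 'effort': array([ 2.85310751e-03, -4.23600733e+01, -3.65454376e+01,  1.57701088e-04,
        6.90647386e-03,  1.54692924e-05]), 'tool_pos': array([ 0.17871979, -0.62431122,  0.2300677 ]), 'orientation': array([-1.79881499e+02, -7.67485425e-03,  1.59748740e+01]), 'ft_force': array([ 1.00012048, -0.12783476,  0.32869517]), 'wrist_torque': array([-0.03039306, -0.0086081 ,  0.04136052]), 'grip_force': 0.0, 'width': 1.0013302941091604} 0.0187
top {'vfov': 43.741369291524485, 'cx': 279.53162414771094, 'cy': 206.6978572245408, 'k1': -0.07545475306127711, 'R': array([[ 0.02402838, -0.99965566,  0.01054502],
       [-0.99318893, -0.02507322, -0.11378522],
       [ 0.11401044, -0.00773912, -0.99344941]]), 't': array([-0.04531022,  0.56175633,  1.71179894])}
side {'vfov': 57.09156745355403, 'cx': 275.76935626420743, 'cy': 209.4992051506633, 'k1': -0.053872594037320094, 'R': array([[-0.88579918, -0.46332696, -0.02622873],
       [-0.20948136,  0.44964511, -0.86829536],
       [ 0.41409827, -0.76364088, -0.49535363]]), 't': array([0.46337614, 0.23504623, 1.02090796])}
```

View pics/top0.png

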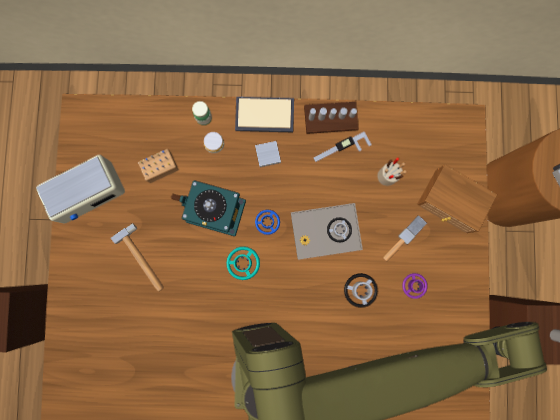

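View pics/side0.png

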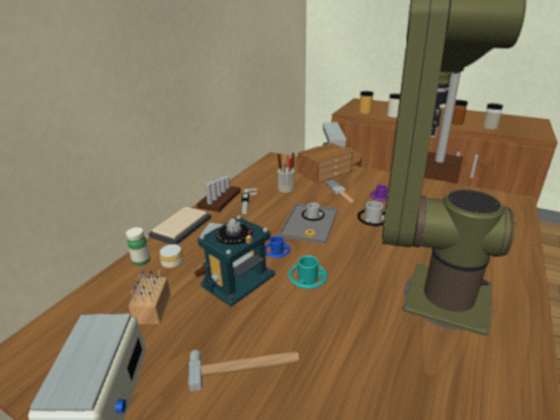

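Candidates in the top view: black in tray (340,230), larger black on the bench (361,290), blue (267,221), turquoise (243,263), purple (415,286). I choose the smaller black one in the tray at (340,230). The mill's dial is at (210,206), with the crank to its left. A close crop will check this.

```bash
python3 - <<'E'
from h import *
z=np.load('top0.npz',allow_pickle=True);im=cv2.cvtColor(z['im'],cv2.COLOR_RGB2BGR);m=z['m'].item();d=z['d']
a=cv2.resize(im[180:235,175:250],None,fx=5,fy=5,interpolation=3);b=cv2.resize(im[200:310,285:395],(275,275),interpolation=3)
c=cv2.resize(im[195:265,285:370],(340,280),interpolation=3)
W=np.zeros((560,720,3),np.uint8);W[:275,:375]=a;W[:275,376:651]=b;W[280:560,:340]=c
cv2.imwrite('pics/crop0.png',W)
for n,u,v in (('wheel',340,230),('big',361,290),('dial',210,206),('gear',305,240)):
    dep=np.median(d[v-3:v+4,u-3:u+4]);print(n,dep,bydepth(m,u,v,dep))
# black rim in tray, side view too
E
```

```text
wheel 1.7651377 [ 0.49183223 -0.23778059  0.00460565]
big 1.7487167 [ 0.29220203 -0.31175396 -0.00119885]
dial 1.5789642 [0.54091983 0.17993332 0.19438603]
gear 1.7488941 [ 0.4546733  -0.11943987  0.01577001]
```

View pics/crop0.png

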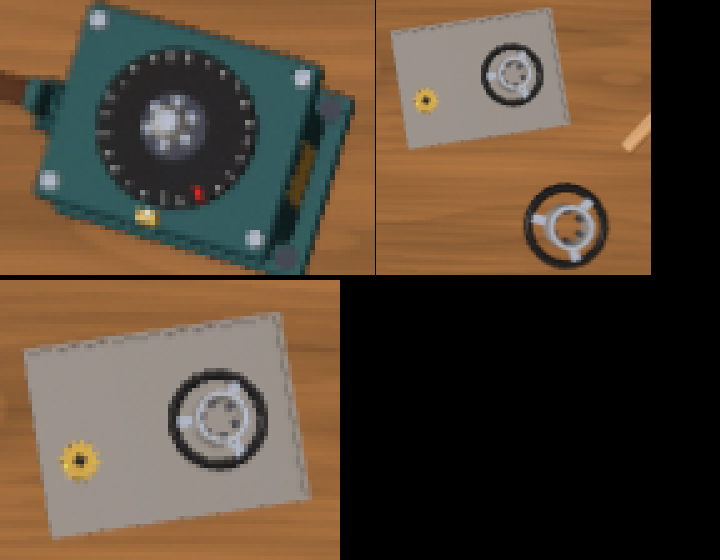

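The crop confirms it. The tray wheel (rim about 20 px) is smaller than the black bench one (about 34 px). The dial's red mark is at about (215,219), anticlockwise of the brass pointer at about (204,223).

```bash
python3 - <<'E'
from h import *
z=np.load('top0.npz',allow_pickle=True);im=z['im'];m=z['m'].item()
def blob(mask,box):
    u0,v0,u1,v1=box;k=np.zeros(mask.shape,np.uint8);k[v0:v1,u0:u1]=mask[v0:v1,u0:u1]
    c=max(cv2.findContours(k,0,1)[0],key=cv2.contourArea);return cv2.fitEllipse(c),cv2.contourArea(c)
dark=(im.max(2)<70)
e,a=blob(dark,(318,208,360,252));print(e,onplane(m,*e[0],0.0185), onplane(m,*e[0],0.0095))
e2,a=blob(dark,(190,186,232,226));print(e2,onplane(m,*e2[0],0.168))
w=ctrl.camera_model('wrist');R=np.array(w['R']);C=-R.T@w['t'];print('cam',C,'fwd',R[2],'right',R[0],w['vfov'],w['cx'],w['cy'],w['k1'])
E
```

```text
((339.01019287109375, 229.5762176513672), (23.33169174194336, 24.032712936401367), 105.80101013183594) [ 0.492165   -0.23270196  0.0185    ] [ 0.4928262  -0.23380856  0.0095    ]
((209.98611450195312, 205.27127075195312), (30.38349151611328, 31.955795288085938), 71.01315307617188) [0.54614657 0.18338903 0.168     ]
cam [ 0.25322892 -0.60425504  0.37274089] fwd [-0.28943865 -0.08048886 -0.95380648] right [ 0.27452917 -0.96157634 -0.00216308] 58.8594369724195 280.98171084714824 209.83410930909398 -0.07763947231907425
```

```bash
python3 -m handwheel '.036 -.025 -.005 0 0 0;.036 -.025 -.005 0 0 0;.036 -.025 -.005 0 0 0;.036 -.025 -.005 0 0 0;.036 -.025 -.005 0 0 0'
python3 -m handwheel '.036 -.025 -.005 0 0 0;.036 -.025 -.005 0 0 0;.036 -.025 -.005 0 0 0;.036 -.025 -.005 0 0 0;.036 -.025 -.005 0 0 0'
python3 -m handwheel '.03 -.0 0 0 0 0;0 0 0 0 0 0;0 0 0 0 0 0'
cat > look.py <<'E'
import sys
from h import *
s=ctrl.read_state();im,d,m=grab('wrist');n=sys.argv[1]
np.savez(n+'.npz',im=im,d=d,m=m);cv2.imwrite(f'pics/{n}.png',cv2.cvtColor(im,cv2.COLOR_RGB2BGR))
print(s['t'],s['tool_pos'],s['orientation'],s['joint_pos'],s['ft_force'])
E
python3 look.py w1
```

```text
t: 0.6
tool_pos: [0.3181, -0.4535, 0.2559]
orientation: [-180.0, 0.0, 15.9]
ft_force: [0.9, -0.7, -0.2]
width: 0.998
grip_force: 0.0
t: 1.1
tool_pos: [0.4568, -0.2837, 0.2811]
orientation: [-180.0, 0.0, 16.0]
ft_force: [-0.0, -0.4, 0.2]
width: 1.005
grip_force: 0.0
t: 1.4
tool_pos: [0.4849, -0.2768, 0.2806]
orientation: [-179.9, 0.1, 16.0]
ft_force: [-0.4, -0.5, 0.0]
width: 1.001
grip_force: 0.0
1.4 [ 0.48494886 -0.27677676  0.28055611] [-1.79945562e+02  7.36174399e-02  1.60493878e+01] [-3.52117736e+01 -5.97292405e+00  1.03000102e+02 -2.35288897e-02
  8.30613520e+01  3.87417340e+01] [-0.35854735 -0.45498212  0.02319962]
```

View pics/w1.png

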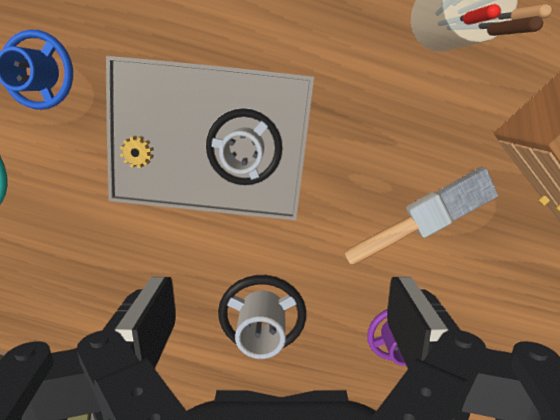

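The wheel lies in the tray: hub top at about (243,148), rim centre at about (244,147), with teeth visible in the bore. The larger black wheel (262,315) and the purple one (390,335) are on the bench. Next is a second, nearer view for triangulation.

```bash
python3 -m handwheel '0 -.035 .03 0 0 0;0 -.035 .03 0 0 0;0 0 0 0 0 0;0 0 0 0 0 0'
python3 look.py w2
cat > meas.py <<'E'
from h import *
def ell(k):
    c=max(cv2.findContours(k.astype(np.uint8),0,1)[0],key=cv2.contourArea);return cv2.fitEllipse(cv2.convexHull(c)),cv2.contourArea(c)
def near(m,X,r,shape=(420,560)):
    u,v=proj(m,X);yy,xx=np.mgrid[:420,:560];return np.hypot(xx-u,yy-v)<r
E
python3 - <<'E'
from meas import *
r=[]
for n in ('w1','w2'):
    z=np.load(n+'.npz',allow_pickle=True);im=z['im'];m=z['m'].item();d=z['d']
    nr=near(m,[.4925,-.2335,.0185],75 if n=='w2' else 50)
    e,a=ell((im.max(2)<75)&nr);print('rim',e,onplane(m,*e[0],.0185));r.append(ray(m,*e[0]))
    hs=im.astype(int);br=(hs.min(2)>175)&nr
    print('bright px',br.sum())
    u,v=map(int,e[0])
    h=70;cv2.imwrite(f'pics/{n}c.png',cv2.cvtColor(cv2.resize(im[v-h:v+h,u-h:u+h],(560,560),interpolation=3),cv2.COLOR_RGB2BGR))
    print('crop origin',u-h,v-h)
print('tri rim',tri(*r))
E
```

```text
t: 1.85
tool_pos: [0.4644, -0.21, 0.2202]
orientation: [-179.9, 0.1, 15.9]
ft_force: [-0.1, -0.2, 1.3]
width: 1.004
grip_force: 0.0
1.85 [ 0.4644107  -0.21004154  0.22023445] [-1.79944481e+02  8.65883831e-02  1.59381456e+01] [-3.03592666e+01 -1.05148362e+01  1.12837513e+02 -2.48012362e-02
  7.77772865e+01  4.37079015e+01] [-0.14195988 -0.23426423  1.34711326]
rim ((243.81007385253906, 146.4155731201172), (74.92013549804688, 76.61331176757812), 141.32554626464844) [ 0.49455372 -0.23256531  0.0185    ]
bright px 561
crop origin 173 76
rim ((311.5104675292969, 153.6651611328125), (87.4463882446289, 89.35663604736328), 46.66333770751953) [ 0.49444657 -0.23149677  0.0185    ]
bright px 788
crop origin 241 83
tri rim [ 0.49364907 -0.23221416  0.01263856]
```

View pics/w2c.png

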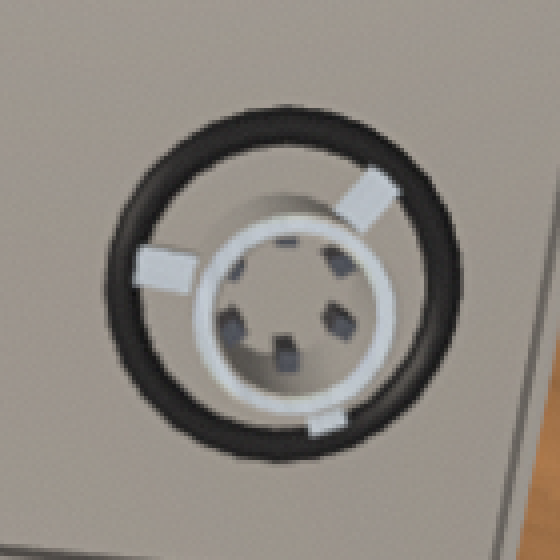

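Crop of the second view: hub ring centre at crop (294,314), i.e. about (314.5,161.5) in the picture. Six dark teeth in the bore, one pointing straight down at crop (286,353). The wheel sits clear of the tray walls and the gear.

```bash
python3 - <<'E'
from meas import *
rr=[]
for n in ('w1','w2'):
    z=np.load(n+'.npz',allow_pickle=True);im=z['im'];m=z['m'].item()
    br=(im.min(2)>185)&near(m,[.4938,-.232,.051],26 if n=='w1' else 33)
    br=cv2.morphologyEx(br.astype(np.uint8),cv2.MORPH_OPEN,np.ones((2,2)))
    ys,xs=np.nonzero(br);pts=np.c_[xs,ys].astype(np.float32)
    # ring fit: circle LSQ w/ trimming on plane z=.051
    P=np.array([onplane(m,x,y,.051)[:2] for x,y in pts]);w=np.ones(len(P),bool)
    for _ in range(15):
        A=np.c_[2*P[w],np.ones(w.sum())];s=np.linalg.lstsq(A,(P[w]**2).sum(1),rcond=None)[0];R=np.sqrt(s[2]+s[:2]@s[:2])
        w=abs(np.hypot(*(P-s[:2]).T)-R)<.004
    print(n,'hub top ring',s[:2],R,w.sum());rr.append(ray(m,*proj(m,[*s[:2],.051])))
    c=s[:2]
    dk=((im.max(2)<105)&near(m,[.4938,-.232,.027],18)).astype(np.uint8)
    k,l,st,ce=cv2.connectedComponentsWithStats(dk)
    for i in range(1,k):
        if st[i,4]>8:
            X=onplane(m,*ce[i],.027)[:2]-np.array([.4938,-.232]);a=np.degrees(np.arctan2(X[1],X[0]));print(st[i,4],ce[i],np.round(np.hypot(*X)*1e3,1),round(a,1),round(a%60,1))
print('tri hubtop',tri(*rr))
E
```

```text
w1 hub top ring [ 0.49212885 -0.23314457] 0.019560708956330466 207
236 [233.44915254 154.08474576] 11.6 139.5 19.5
20 [254.85 154.25] 14.8 -100.7 19.3
w2 hub top ring [ 0.49211001 -0.23283657] 0.0194769168492619 305
37 [325.21621622 148.        ] 13.4 -41.3 18.7
10 [299.8 150.2] 12.8 81.7 21.7
46 [325.         162.69565217] 13.0 -102.2 17.8
45 [299.73333333 164.91111111] 14.1 141.4 21.4
40 [311.825 170.375] 13.3 -165.6 14.4
tri hubtop [ 0.49186811 -0.23304808  0.04948586]
```

```bash
python3 -m handwheel '.02 -.036 -.009 0 0 0;.02 -.036 -.009 0 0 0;.02 -.036 -.009 0 0 0;.02 -.036 -.009 0 0 0;.02 -.036 -.009 0 0 0' >/dev/null
python3 -m handwheel '.02 -.036 -.009 0 0 0;.02 -.036 -.009 0 0 0;.02 -.036 -.009 0 0 0;.02 -.036 -.009 0 0 0;0 0 0 0 0 0'
python3 -m handwheel '0 0 0 0 0 0;0 0 0 0 0 0' >/dev/null
python3 look.py m1
python3 -m handwheel '.0 -.03 0 0 0 0;0 -.03 0 0 0 0;0 0 0 0 0 0;0 0 0 0 0 0'
python3 look.py m2
python3 - <<'E'
from meas import *
a=[]
for n in ('m1','m2'):
    z=np.load(n+'.npz',allow_pickle=True);im=z['im'];m=z['m'].item()
    u,v=proj(m,[.546,.183,.17]).astype(int);h=95;print(n,u,v,'origin',u-h,v-h)
    u=min(max(u,h),560-h);v=min(max(v,h),420-h);a.append(cv2.resize(im[v-h:v+h,u-h:u+h],(399,399),interpolation=3));print('used',u-h,v-h)
cv2.imwrite('pics/mc.png',cv2.cvtColor(np.hstack(a),cv2.COLOR_RGB2BGR))
E
```

```text
t: 2.9
tool_pos: [0.5525, 0.1541, 0.3066]
orientation: [-180.0, -0.4, 16.2]
ft_force: [-0.5, -0.9, 0.4]
width: 1.002
grip_force: 0.0
3.1 [0.55042057 0.14981717 0.30322894] [ 1.79964821e+02 -7.61840001e-02  1.58751597e+01] [ 9.84781804e+00 -5.02227598e+00  9.99713733e+01 -2.70889137e-02
  8.49714465e+01  8.39750374e+01] [-0.21695351 -0.42850631  0.02629608]
t: 3.55
tool_pos: [0.5332, 0.2079, 0.3023]
orientation: [180.0, 0.0, 15.9]
ft_force: [-0.1, 0.6, -0.4]
width: 1.0
grip_force: 0.0
3.55 [0.53315599 0.20786541 0.30232385] [1.79964808e+02 1.28318614e-03 1.59413928e+01] [ 1.59421351e+01 -4.72064202e+00  9.97742291e+01 -3.53292869e-02
  8.49476975e+01  9.00038536e+01] [-0.10251355  0.62496411 -0.42561122]
m1 236 191 origin 141 96
used 141 96
m2 315 191 origin 220 96
used 220 96
```

View pics/mc.png

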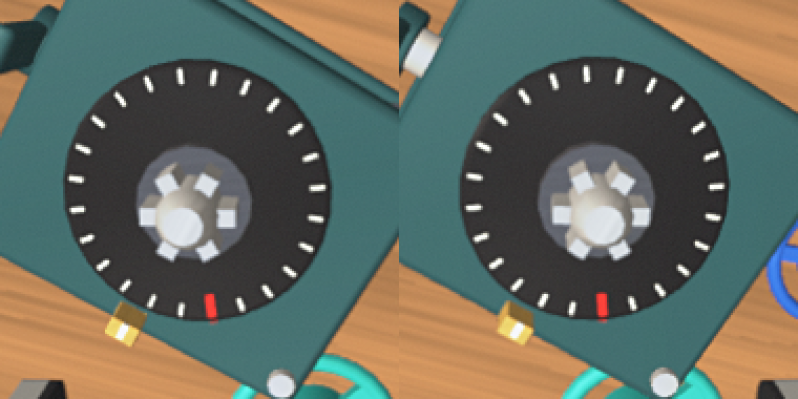

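Both crops show the dial. The red mark is at the lower right (crop (211,307) left, (602,306) right). The brass pointer is at the lower left ((122,325) left, (515,323) right). Six bright tooth tops surround the nose. Now to measure.

```bash
cat > mill.py <<'E'
from meas import *
import sys
def ang(X,c): return np.degrees(np.arctan2(X[1]-c[1],X[0]-c[0]))
def fitc(P):
    A=np.c_[2*P,np.ones(len(P))];s=np.linalg.lstsq(A,(P**2).sum(1),rcond=None)[0];return s[:2],np.sqrt(s[2]+s[:2]@s[:2])
def dial(n,teeth=True):
    z=np.load(n+'.npz',allow_pickle=True);im=z['im'].astype(int);m=z['m'].item()
    r,g,b=im[...,0],im[...,1],im[...,2];out={}
    nr=near(m,[.546,.183,.168],80)
    e,a=ell((im.max(2)<62)&near(m,[.546,.183,.168],72));out['dial']=e[0];c=onplane(m,*e[0],.168);print(n,'dial',np.round(e[0],1),np.round(e[1],1),c)
    ys,xs=np.nonzero(nr&(r>150)&(g<90)&(b<90));u=xs.mean(),ys.mean();out['red']=u;X=onplane(m,*u,.168);print(' red',len(xs),u,X,'r',np.hypot(*(X-c)[:2]),'ang',ang(X,c))
    k=(near(m,[.546,.183,.168],85)&(r>120)&(b<110)&(r-b>70)&(g>90)&(r-g<90)).astype(np.uint8)
    K,l,st,ce=cv2.connectedComponentsWithStats(k)
    for i in range(1,K):
        if st[i,4]>15: X=onplane(m,*ce[i],.172);print(' brass',st[i],ce[i],X,'r',np.hypot(*(X-c)[:2]),ang(X,c))
    return im,m,c,out
if __name__=='__main__':
    o=[]
    for n in ('m1','m2'):
        im,m,c,out=dial(n);o.append((m,out))
        b=((im.min(2)>200)&near(m,[.546,.183,.194],26)).astype(np.uint8)
        K,l,st,ce=cv2.connectedComponentsWithStats(b);T=[]
        for i in range(1,K):
            if st[i,4]>8: X=onplane(m,*ce[i],.194);T.append(X[:2]);print(' tooth',st[i,4],ce[i].round(1),X[:2].round(4),'r',np.hypot(*(X-c)[:2]).round(4),'a',round(ang(X,c),1),round(ang(X,c)%60,1))
    for k in ('dial','red'): print(k,tri(ray(o[0][0],*o[0][1][k]),ray(o[1][0],*o[1][1][k])))
E
python3 mill.py
```

```text
m1 dial [234.9 186.2] [123.2 127.5] [0.54951429 0.18551725 0.168     ]
 red 52 (np.float64(240.90384615384616), np.float64(241.44230769230768)) [0.50638331 0.16998571 0.168     ] r 0.04584223059715777 ang -160.19596364515175
 brass [ 161  229   88   48 1138] [202.31546573 257.13532513] [0.48623431 0.19673268 0.172     ] r 0.06426617671697993 169.9495528073945
 tooth 63 [220.  183.5] [0.5556 0.1945] r 0.0108 a 55.9 55.9
 tooth 58 [238.8 183.7] [0.559  0.1819] r 0.0102 a -21.1 38.9
 tooth 356 [223.9 202.2] [0.5431 0.1888] r 0.0072 a 152.9 32.9
 tooth 55 [248.2 199.6] [0.5496 0.1727] r 0.0128 a -89.4 30.6
 tooth 40 [220.4 214.9] [0.5332 0.189 ] r 0.0167 a 167.8 47.8
 tooth 44 [239.2 215.2] [0.5367 0.176 ] r 0.0159 a -143.4 36.6
m2 dial [312.7 185.4] [123.8 128. ] [0.54918489 0.18629543 0.168     ]
 red 55 (np.float64(316.1636363636364), np.float64(241.16363636363636)) [0.50608651 0.16992983 0.168     ] r 0.046101005736219905 ang -159.2069004288128
 brass [372 225  22  30  64] [383.    239.875] [0.52304515 0.11988129 0.172     ] r 0.07137313196208903 -111.48394567202062
 brass [243 234  67  41 767] [276.9243807  256.34028683] [0.48645032 0.19706419 0.172     ] r 0.06365211473519819 170.25976389174312
 tooth 64 [307.1 182.5] [0.5556 0.1946] r 0.0105 a 52.4 52.4
 tooth 60 [325.9 182.6] [0.5591 0.1821] r 0.0108 a -23.1 36.9
 tooth 324 [315.2 201.9] [0.5438 0.185 ] r 0.0055 a -166.7 13.3
 tooth 59 [297.4 197.8] [0.5432 0.1979] r 0.013 a 117.2 57.2
 tooth 53 [334.9 198.5] [0.55   0.1725] r 0.0138 a -86.7 33.3
 tooth 47 [305.2 213.9] [0.5334 0.1892] r 0.016 a 169.6 49.6
 tooth 41 [324.5 214.8] [0.5365 0.1758] r 0.0165 a -140.3 39.7
dial [0.54841272 0.18572046 0.16410943]
red [0.50618631 0.16995079 0.16788126]
```

```bash
python3 - <<'E'
from mill import *
c=np.array([.5463,.1853]);rr=[]
for n in ('m1','m2'):
    z=np.load(n+'.npz',allow_pickle=True);m=z['m'].item();im=z['im']
    hsv=cv2.cvtColor(im,cv2.COLOR_RGB2HSV).astype(int)
    p0=[.4905,.2,.177]
    nr=near(m,p0,14)
    for nm,k in (('top',nr&(hsv[...,2]>195)&(hsv[...,0]>18)&(hsv[...,0]<32)&(hsv[...,1]>90)),('all',nr&(hsv[...,0]>18)&(hsv[...,0]<32)&(hsv[...,1]>110))):
        ys,xs=np.nonzero(k);u=xs.mean(),ys.mean();X=onplane(m,*u,.177);print(n,nm,len(xs),u,(xs.min(),xs.max(),ys.min(),ys.max()),X[:2],np.hypot(*(X[:2]-c)),ang(X,c))
        if nm=='top': rr.append(ray(m,*u))
print(tri(*rr))
m1=np.load('m1.npz',allow_pickle=True)['m'].item();m2=np.load('m2.npz',allow_pickle=True)['m'].item()
for a,b in (((220,183.5),(307.1,182.5)),((238.8,183.7),(325.9,182.6)),((248.2,199.6),(334.9,198.5)),((220.4,214.9),(305.2,213.9)),((239.2,215.2),(324.5,214.8))): print(tri(ray(m1,*a),ray(m2,*b)))
E
```

```text
m1 top 95 (np.float64(198.2842105263158), np.float64(253.61052631578949)) (np.int64(191), np.int64(206), np.int64(247), np.int64(260)) [0.49086019 0.19996388] 0.057346330694373886 165.1844989145374
m1 all 159 (np.float64(199.8993710691824), np.float64(250.30817610062894)) (np.int64(191), np.int64(209), np.int64(241), np.int64(260)) [0.49399877 0.19931356] 0.05414608086856704 165.00052588680364
m2 top 115 (np.float64(273.4260869565217), np.float64(251.37391304347827)) (np.int64(267), np.int64(283), np.int64(241), np.int64(259)) [0.49201393 0.20142136] 0.056629283995198586 163.4601406518022
m2 all 155 (np.float64(274.30967741935484), np.float64(249.68387096774194)) (np.int64(267), np.int64(283), np.int64(241), np.int64(259)) [0.49358915 0.20114231] 0.05504010151032218 163.27178984561667
[0.48908166 0.20069003 0.17190956]
[0.55546657 0.19454455 0.19353776]
[0.55886498 0.18190399 0.19321597]
[0.5501401  0.17272112 0.19529035]
[0.53312607 0.18908234 0.19344166]
[0.53680706 0.17598064 0.19468165]
```

```bash
python3 -m handwheel '-.016 .0412 0 0 0 0;-.016 .0412 0 0 0 0;-.016 .0412 0 0 0 0;-.016 .0412 0 0 0 0;-.016 .0412 0 0 0 0' >/dev/null
python3 -m handwheel '-.016 .0412 .02 0 0 0;-.016 .0412 .02 0 0 0;-.016 .0412 .02 0 0 0;-.016 .0412 .02 0 0 0;-.016 .0412 .02 0 0 0' >/dev/null
python3 -m handwheel '0 0 .04 0 0 0;0 0 .04 0 0 0;0 0 0 0 0 0;0 0 0 0 0 0'
python3 -c "
from h import *
s=ctrl.read_state();print(s['tool_pos'],s['orientation']);y=np.radians(s['orientation'][2]);d=np.array([.4928,-.2326])-s['tool_pos'][:2]
print(d@[np.cos(y),np.sin(y)],d@[np.sin(y),-np.cos(y)],s['tool_pos'][2]-.024)"
```

```text
t: 5.0
tool_pos: [0.492, -0.232, 0.1223]
orientation: [-179.9, 0.1, 15.9]
ft_force: [0.6, -0.6, 1.0]
width: 0.998
grip_force: 0.0
[ 0.49195319 -0.23199126  0.12232764] [-1.79948712e+02  6.04844756e-02  1.58973882e+01]
0.0006476794758183748 0.000817408136449728 0.09832763886358106
```

```bash
python3 -m handwheel '.0007 .0008 .03 0 0 0;0 0 .03 0 0 0;0 0 .028 0 0 0;0 0 .01 0 0 0;0 0 0 0 0 0'
python3 -m handwheel '0 0 0 0 0 0;0 0 0 0 0 0;0 0 0 0 0 0;0 0 0 0 0 0;0 0 0 0 0 0' 0.35 60
python3 -m handwheel '0 0 0 0 0 0;0 0 0 0 0 0;0 0 0 0 0 0' 0.0 70
```

```text
t: 5.5
tool_pos: [0.494, -0.2322, 0.0252]
orientation: [180.0, -0.0, 16.0]
ft_force: [1.1, 0.4, -0.2]
width: 1.001
grip_force: 0.0
t: 6.0
tool_pos: [0.4951, -0.2327, 0.0268]
orientation: [179.9, -0.1, 16.0]
ft_force: [-1.1, 0.3, 5.8]
width: 0.505
grip_force: 60.9
t: 6.3
tool_pos: [0.4951, -0.2327, 0.0268]
orientation: [179.9, -0.1, 16.0]
ft_force: [-1.1, 1.6, 5.3]
width: 0.503
grip_force: 70.0
```

```bash
python3 -m handwheel '0 0 -.02 0 0 0;0 0 -.04 0 0 0;0 0 -.045 0 0 0;0 0 -.045 0 0 0;0 0 -.045 0 0 0'
python3 -m handwheel '0 0 -.045 0 0 0;0 0 0 0 0 0;0 0 0 0 0 0'
python3 look.py g1
```

```text
t: 6.8
tool_pos: [0.4929, -0.2315, 0.2209]
orientation: [-180.0, 0.0, 16.0]
ft_force: [1.3, -0.5, -3.3]
width: 0.504
grip_force: 72.1
t: 7.1
tool_pos: [0.4938, -0.2321, 0.2657]
orientation: [179.9, -0.1, 16.0]
ft_force: [-0.3, 0.1, -3.4]
width: 0.499
grip_force: 72.0
7.1 [ 0.49383164 -0.23207015  0.26571098] [ 1.79886964e+02 -1.06765925e-01  1.59761846e+01] [-3.08082242e+01 -7.39989975e+00  1.05715307e+02  4.12287255e-04
  8.15291065e+01  4.32156364e+01] [-0.29193751  0.14958674 -3.44091946]
```

View pics/g1.png

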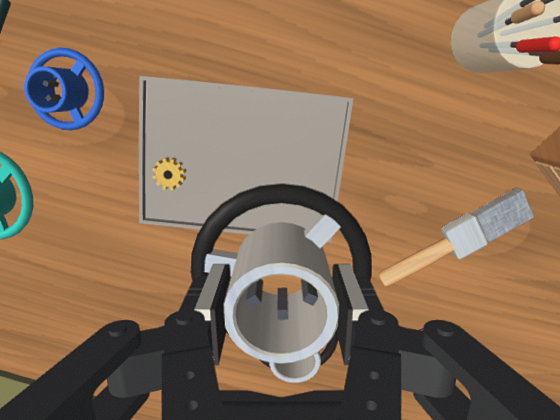

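The wheel is held level by the hub: hub top ring centred near (281,316), with the tray behind it holding only the gear. Now I measure how it sits relative to the TCP.

```bash
cat > held.py <<'E'
from mill import *
def held(n,tcp,yaw):
    z=np.load(n+'.npz',allow_pickle=True);im=z['im'];m=z['m'].item();h=tcp[2]+.0243
    br=(im.min(2)>190)&near(m,[tcp[0],tcp[1],h],70)
    ys,xs=np.nonzero(br);P=np.array([onplane(m,x,y,h)[:2] for x,y in zip(xs,ys)]);w=np.ones(len(P),bool);c=np.array(tcp[:2]);R=.0197
    for t in (.006,.005,.004,.003,.003,.003,.003):
        w=abs(np.hypot(*(P-c).T)-R)<t;c,R=fitc(P[w])
    d=c-tcp[:2];y=np.radians(yaw);print('ring',c,R,w.sum(),'offset tool x,y',d@[np.cos(y),np.sin(y)],d@[np.sin(y),-np.cos(y)])
    return c,im,m
if __name__=='__main__':
    held('g1',np.array([.49383,-.23207,.26571]),15.98)
E
python3 held.py
```

```text
ring [ 0.49276944 -0.23260283] 0.019349370379346618 2383 offset tool x,y -0.0011662718540772273 0.0002202688915613101
```

```bash
python3 -m handwheel '.0185 -.043 -.002 0 0 0;.0185 -.043 -.002 0 0 0;.0185 -.043 -.002 0 0 0;.0185 -.043 -.002 0 0 0;.0185 -.043 -.002 0 0 0' >/dev/null
python3 -m handwheel '.0185 -.043 -.002 0 0 0;.0185 -.043 -.002 0 0 0;.0185 -.043 -.002 0 0 0;.0185 -.043 -.002 0 0 0;0 0 0 0 0 0'
python3 -m handwheel '0 0 0 0 0 -6.5;0 0 0 0 0 -6.5;0 0 0 0 0 -6.5;0 0 0 0 0 -6.5;0 0 0 0 0 0'
python3 -m handwheel '0 0 0 0 0 0;0 0 0 0 0 0'
cat > go.py <<'E'
import sys
from h import *
s=ctrl.read_state();T=np.array([float(a) for a in sys.argv[1:4]]);y=np.radians(s['orientation'][2]);d=T[:2]-s['tool_pos'][:2]
print(s['tool_pos'],s['orientation'],'rows dx %.4f dy %.4f dz %.4f'%(d@[np.cos(y),np.sin(y)],d@[np.sin(y),-np.cos(y)],s['tool_pos'][2]-T[2]))
E
python3 go.py .5471 .1863 .2138
python3 look.py g2
```

```text
t: 8.15
tool_pos: [0.5456, 0.1906, 0.2787]
orientation: [-179.9, 0.3, 16.3]
ft_force: [1.0, -1.1, -3.2]
width: 0.501
grip_force: 72.6
t: 8.65
tool_pos: [0.5459, 0.1853, 0.2791]
orientation: [-179.9, 0.3, 41.9]
ft_force: [-0.3, -0.2, -2.5]
width: 0.498
grip_force: 72.6
t: 8.85
tool_pos: [0.5467, 0.1856, 0.2811]
orientation: [-179.9, 0.1, 41.9]
ft_force: [-0.6, -0.2, -2.8]
width: 0.507
grip_force: 72.6
[0.54669623 0.18564769 0.28109334] [-1.79947931e+02  1.02583688e-01  4.18702354e+01] rows dx 0.0007 dy -0.0002 dz 0.0673
8.85 [0.54669623 0.18564769 0.28109334] [-1.79947931e+02  1.02583688e-01  4.18702354e+01] [ 1.34311604e+01 -3.50779951e+00  1.00636744e+02 -3.09019036e-03
  8.29860560e+01  6.15613521e+01] [-0.58859924 -0.1767305  -2.7932437 ]
```

View pics/g2.png

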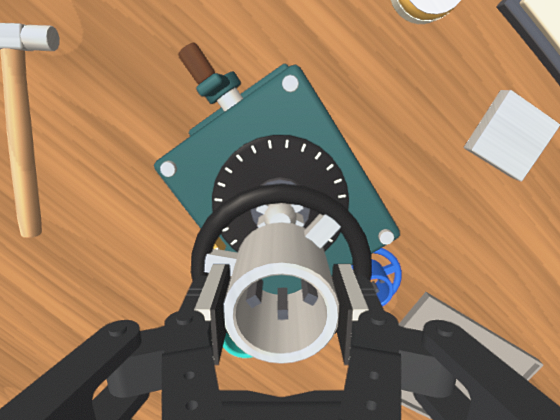

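The wheel hangs upright over the spindle nose (280,212), with the dial and the case clear around it. Now a gentle descent.

```bash
python3 -m handwheel '.0007 -.0002 .015 0 0 0;0 0 .02 0 0 0;0 0 .011 0 0 0;0 0 0 0 0 0;0 0 0 0 0 0'
python3 -m handwheel '0 0 .004 0 0 0;0 0 .004 0 0 0;0 0 .004 0 0 0;0 0 0 0 0 0'
python3 -m handwheel '0 0 .004 0 0 0;0 0 .003 0 0 0;0 0 .0 0 0 0;0 0 0 0 0 0'
python3 go.py .5471 .1863 .2138
```

```text
t: 9.4
tool_pos: [0.5474, 0.1866, 0.236]
orientation: [-180.0, 0.0, 42.0]
ft_force: [-0.0, -0.3, -2.4]
width: 0.501
grip_force: 72.6
t: 9.8
tool_pos: [0.5472, 0.1865, 0.2236]
orientation: [-180.0, 0.1, 42.0]
ft_force: [0.7, 0.0, -2.5]
width: 0.498
grip_force: 72.6
t: 10.2
tool_pos: [0.5474, 0.1866, 0.2172]
orientation: [-180.0, 0.0, 42.0]
ft_force: [0.5, -0.2, -2.5]
width: 0.499
grip_force: 72.6
[0.54744862 0.18657615 0.2171744 ] [-1.79993057e+02  1.42006399e-02  4.19748315e+01] rows dx -0.0004 dy -0.0000 dz 0.0034
```

```bash
python3 -m handwheel '-.0004 0 .002 0 0 0;0 0 0 0 0 0;0 0 .0 0 0 0'
python3 -m handwheel '0 0 .0015 0 0 0;0 0 0 0 0 0;0 0 .0 0 0 0'
python3 -m handwheel '0 0 .0015 0 0 0;0 0 0 0 0 0;0 0 .0 0 0 0'
```

```text
t: 10.5
tool_pos: [0.5472, 0.1864, 0.2153]
orientation: [-180.0, -0.0, 42.0]
ft_force: [0.7, 0.2, -3.9]
width: 0.503
grip_force: 72.6
t: 10.8
tool_pos: [0.5474, 0.1865, 0.2148]
orientation: [180.0, -0.1, 42.0]
ft_force: [-1.5, -0.3, 2.1]
width: 0.498
grip_force: 73.1
t: 11.1
tool_pos: [0.5475, 0.1865, 0.2148]
orientation: [180.0, -0.1, 42.0]
ft_force: [-4.5, -0.7, 7.8]
width: 0.501
grip_force: 73.8
```

```bash
python3 -m handwheel '0 0 0 0 0 -2;0 0 0 0 0 0;0 0 0 0 0 -2;0 0 0 0 0 0;0 0 0 0 0 0'
python3 -m handwheel '0 0 0 0 0 -2;0 0 0 0 0 -2;0 0 0 0 0 0;0 0 0 0 0 0'
```

```text
t: 11.6
tool_pos: [0.5483, 0.1867, 0.2148]
orientation: [179.9, -0.2, 46.0]
ft_force: [-2.0, 0.7, 7.0]
width: 0.498
grip_force: 73.6
t: 12.0
tool_pos: [0.5485, 0.1869, 0.2148]
orientation: [179.9, -0.2, 50.0]
ft_force: [-1.3, 1.3, 5.8]
width: 0.501
grip_force: 73.5
```

```bash
python3 -m handwheel '0 0 0 0 0 5;0 0 0 0 0 4;0 0 0 0 0 1;0 0 0 0 0 1;0 0 0 0 0 0'
python3 -m handwheel '0 0 0 0 0 1;0 0 0 0 0 1;0 0 0 0 0 1;0 0 0 0 0 1;0 0 0 0 0 0'
python3 -m handwheel '0 0 0 0 0 1;0 0 0 0 0 1;0 0 0 0 0 1;0 0 0 0 0 1;0 0 0 0 0 0'
```

```text
t: 12.5
tool_pos: [0.5485, 0.1865, 0.2148]
orientation: [179.9, -0.2, 39.0]
ft_force: [-0.9, 0.6, 5.5]
width: 0.502
grip_force: 73.5
t: 13.0
tool_pos: [0.5486, 0.1864, 0.2147]
orientation: [179.9, -0.2, 35.0]
ft_force: [0.3, -0.8, 6.6]
width: 0.499
grip_force: 73.5
t: 13.5
tool_pos: [0.5486, 0.1863, 0.2147]
orientation: [179.9, -0.2, 31.0]
ft_force: [-0.6, -0.1, 6.3]
width: 0.502
grip_force: 73.5
```

```bash
python3 look.py g3; python3 - <<'E'
import cv2
a=cv2.imread('pics/g3.png');b=cv2.imread('pics/g1.png')
cv2.imwrite('pics/g3c.png',cv2.resize(cv2.hconcat([a[180:400,180:380],b[180:400,180:380]]),(800,440),interpolation=3))
E
```

```text
13.5 [0.54861159 0.1862682  0.21473569] [179.8825602   -0.22020015  30.96151159] [ 1.34673315e+01 -1.29853586e+00  1.04886213e+02 -4.71824590e-02
  7.61670091e+01  7.25172285e+01] [-0.62740249 -0.13522031  6.25012212]
```

View pics/g3c.png

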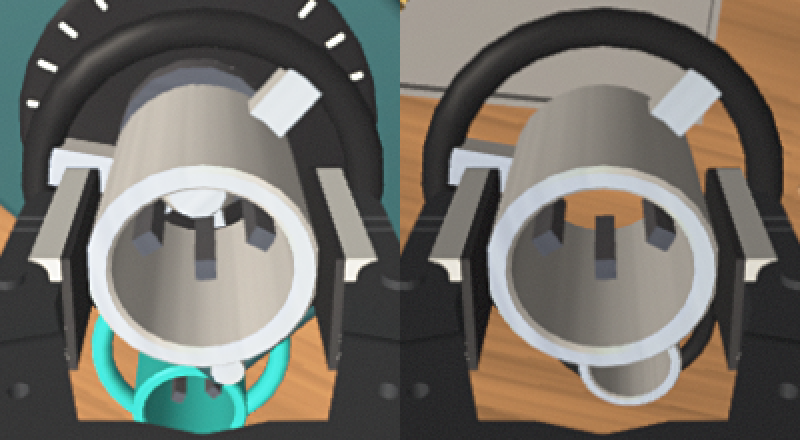

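The wheel hasn't slipped; a bore tooth still points straight along −tool x. But the blocked push moved the TCP +1.4 mm in x, so I recentre and then rock again.

```bash
python3 -m handwheel '-.0013 -.0006 0 0 0 -4;0 0 0 0 0 -4;0 0 0 0 0 0;0 0 0 0 0 0;0 0 0 0 0 0'
python3 go.py .5472 .1862 .2138
```

```text
t: 14.05
tool_pos: [0.5475, 0.1864, 0.2148]
orientation: [179.9, -0.3, 39.0]
ft_force: [0.2, -0.3, 5.3]
width: 0.5
grip_force: 73.4
[0.54747459 0.18643109 0.21479165] [179.85496209  -0.27179702  38.98242473] rows dx -0.0004 dy 0.0000 dz 0.0010
```

```bash
python3 -m handwheel '0 0 0 0 0 -1;0 0 0 0 0 -1;0 0 0 0 0 -1;0 0 0 0 0 -1;0 0 0 0 0 0'
python3 -m handwheel '0 0 0 0 0 -1;0 0 0 0 0 -1;0 0 0 0 0 -1;0 0 0 0 0 -1;0 0 0 0 0 0'
python3 go.py .5472 .1862 .2138
```

```text
t: 14.55
tool_pos: [0.5474, 0.1865, 0.2148]
orientation: [179.8, -0.3, 43.0]
ft_force: [0.3, 0.7, 4.8]
width: 0.503
grip_force: 73.5
t: 15.05
tool_pos: [0.5474, 0.1866, 0.2148]
orientation: [179.8, -0.3, 47.0]
ft_force: [0.1, 0.2, 5.4]
width: 0.501
grip_force: 73.5
[0.54744059 0.18656189 0.21478912] [179.83365933  -0.25828582  46.98365649] rows dx -0.0004 dy 0.0001 dz 0.0010
```

```bash
cat > topred.py <<'E'
from mill import *
c=np.array([.5463,.1853])
def red(im,m):
    r,g,b=[im[...,i].astype(int) for i in range(3)]
    k=near(m,[*c,.168],24)&(r-np.maximum(g,b)>50);h=(r-np.maximum(g,b))
    k&=(g<1.25*b+15)
    ys,xs=np.nonzero(k);
    if not len(xs): print('none');return
    w=h[ys,xs];u=(xs*w).sum()/w.sum(),(ys*w).sum()/w.sum();d=onplane(m,*proj(m,[*c,.168]),.168);X=onplane(m,*u,.168);print(len(xs),u,X,np.hypot(*(X[:2]-c)),ang(X,c))
z=np.load('top0.npz',allow_pickle=True);red(z['im'],z['m'].item())
im,d,m=grab('top');np.savez('top1.npz',im=im,d=d,m=m);red(im,m);print(ctrl.read_state()['wrist_torque'])
E
python3 topred.py
```

```text
6 (np.float64(214.29623287671234), np.float64(218.34760273972603)) [0.50615978 0.16859664 0.168     ] 0.043476884924923846 -157.4065702670394
none
[ 0.177513   -0.02237335  0.01213433]
```

```bash
python3 -m handwheel '0 0 -.0025 0 0 3;0 0 0 0 0 0;0 0 0 0 0 0'|egrep 'pos|force'
python3 -m handwheel '.001 0 0 0 0 0;.0015 0 0 0 0 0;0 0 0 0 0 0;0 0 0 0 0 0'|egrep 'pos|ft'
python3 -m handwheel '-.002 0 0 0 0 0;-.002 0 0 0 0 0;-.001 0 0 0 0 0;0 0 0 0 0 0;0 0 0 0 0 0'|egrep 'pos|ft'
python3 -m handwheel '.0025 0 0 0 0 0;0 .0015 0 0 0 0;0 .001 0 0 0 0;0 0 0 0 0 0;0 0 0 0 0 0'|egrep 'pos|ft'
python3 -m handwheel '0 -.002 0 0 0 0;0 -.002 0 0 0 0;0 -.001 0 0 0 0;0 0 0 0 0 0;0 0 0 0 0 0'|egrep 'pos|ft'
python3 -m handwheel '0 .0025 0 0 0 0;0 0 0 0 0 0;0 0 0 0 0 0'
```

```text
tool_pos: [0.5465, 0.1864, 0.215]
ft_force: [3.1, 2.0, -1.0]
grip_force: 72.8
tool_pos: [0.5473, 0.1875, 0.2149]
ft_force: [-0.2, -2.2, 1.6]
tool_pos: [0.5458, 0.1862, 0.2151]
ft_force: [8.1, 6.3, -4.0]
tool_pos: [0.547, 0.1859, 0.2149]
ft_force: [0.2, 6.1, -0.8]
tool_pos: [0.5456, 0.1871, 0.215]
ft_force: [7.4, 0.9, -2.8]
t: 17.6
tool_pos: [0.5461, 0.1865, 0.215]
orientation: [-180.0, -0.1, 44.0]
ft_force: [3.7, 4.4, -1.4]
width: 0.498
grip_force: 72.9
```

```bash
f(){ egrep 'pos|ft'|tr '\n' ' ';echo; }
python3 -m handwheel '0 0 -.0015 0 0 0;0 0 0 0 0 0;0 0 0 0 0 0'|f
python3 -m handwheel '.001 0 0 0 0 0;0 0 0 0 0 0;0 0 0 0 0 0'|f
python3 -m handwheel '.001 0 0 0 0 0;0 0 0 0 0 0;0 0 0 0 0 0'|f
python3 -m handwheel '.001 0 0 0 0 0;0 0 0 0 0 0;0 0 0 0 0 0'|f
python3 -m handwheel '.001 0 0 0 0 0;0 0 0 0 0 0;0 0 0 0 0 0'|f
```

```text
tool_pos: [0.5459, 0.1865, 0.2156] ft_force: [4.5, 3.4, -4.1] 
tool_pos: [0.5462, 0.1867, 0.2157] ft_force: [1.8, 2.1, -3.2] 
tool_pos: [0.5467, 0.1871, 0.2159] ft_force: [0.3, 0.3, -2.7] 
tool_pos: [0.5479, 0.1881, 0.2163] ft_force: [-0.7, -0.5, -3.3] 
tool_pos: [0.5486, 0.1889, 0.2163] ft_force: [-0.5, -0.7, -3.2]
```

```bash
f(){ egrep 'pos|ft'|tr '\n' ' ';echo; }
python3 -m handwheel '.001 0 0 0 0 0;0 0 0 0 0 0;0 0 0 0 0 0'|f
python3 -m handwheel '.001 0 0 0 0 0;0 0 0 0 0 0;0 0 0 0 0 0'|f
python3 -m handwheel '-.0025 0 0 0 0 0;0 .001 0 0 0 0;0 0 0 0 0 0;0 0 0 0 0 0'|f
python3 -m handwheel '0 .001 0 0 0 0;0 0 0 0 0 0;0 0 0 0 0 0'|f
python3 -m handwheel '0 .001 0 0 0 0;0 0 0 0 0 0;0 0 0 0 0 0'|f
python3 -m handwheel '0 -.002 0 0 0 0;0 -.002 0 0 0 0;0 0 0 0 0 0;0 0 0 0 0 0'|f
python3 -m handwheel '0 -.001 0 0 0 0;0 0 0 0 0 0;0 0 0 0 0 0'|f
```

```text
tool_pos: [0.549, 0.1893, 0.2162] ft_force: [-2.6, -2.7, -3.0] 
tool_pos: [0.5494, 0.1897, 0.216] ft_force: [-4.4, -4.6, -1.3] 
tool_pos: [0.5493, 0.1882, 0.2166] ft_force: [0.0, 0.2, -3.1] 
tool_pos: [0.5495, 0.1876, 0.2164] ft_force: [-2.9, 2.5, -2.0] 
tool_pos: [0.5496, 0.1873, 0.2163] ft_force: [-5.4, 3.5, -0.7] 
tool_pos: [0.5478, 0.189, 0.2162] ft_force: [-0.3, 0.1, -2.6] 
tool_pos: [0.5473, 0.1895, 0.2164] ft_force: [2.0, -2.9, -3.2]
```

```bash
python3 -m handwheel '-.001 .0018 0 0 0 0;0 0 0 0 0 0;0 0 0 0 0 0'
python3 go.py .54755 .18777 .215
```

```text
t: 21.7
tool_pos: [0.5472, 0.1882, 0.2162]
orientation: [-180.0, 0.0, 44.0]
ft_force: [-0.2, -0.1, -4.0]
width: 0.501
grip_force: 72.7
[0.54724321 0.18816938 0.21622572] [-1.79958880e+02  5.41505353e-03  4.39671125e+01] rows dx -0.0001 dy 0.0005 dz 0.0012
```

```bash
python3 -m handwheel '0 .0005 .002 0 0 0;0 0 .0015 0 0 0;0 0 0 0 0 0;0 0 0 0 0 0'
python3 go.py .54755 .18777 .215
```

```text
t: 22.1
tool_pos: [0.5479, 0.188, 0.2148]
orientation: [180.0, -0.1, 44.0]
ft_force: [-3.6, -0.2, 5.4]
width: 0.499
grip_force: 73.6
[0.54793844 0.18803171 0.21477419] [ 1.79996844e+02 -6.34702499e-02  4.39859255e+01] rows dx -0.0005 dy -0.0001 dz -0.0002
```

Centred within 0.5 mm; now rocking under about 8 N.

```bash
f(){ egrep 'pos|ft|ori'|tr '\n' ' ';echo; }
python3 -m handwheel '-.0005 0 0 0 0 -1;0 0 0 0 0 -1;0 0 0 0 0 -1;0 0 0 0 0 -1;0 0 0 0 0 0'|f
python3 -m handwheel '0 0 0 0 0 4;0 0 0 0 0 1;0 0 0 0 0 1;0 0 0 0 0 1;0 0 0 0 0 0'|f
python3 -m handwheel '0 0 0 0 0 1;0 0 0 0 0 1;0 0 0 0 0 1;0 0 0 0 0 1;0 0 0 0 0 0'|f
```

```text
tool_pos: [0.5484, 0.1879, 0.2148] orientation: [179.9, -0.2, 48.0] ft_force: [-1.8, 0.7, 6.3] 
tool_pos: [0.5487, 0.1875, 0.2148] orientation: [179.9, -0.2, 41.0] ft_force: [0.7, -1.0, 4.5] 
tool_pos: [0.5488, 0.1874, 0.2148] orientation: [179.9, -0.2, 37.0] ft_force: [1.1, -0.5, 5.8]
```

```bash
f(){ egrep 'pos|ft|ori'|tr '\n' ' ';echo; }
python3 -m handwheel '-.0008 -.0011 0 0 0 -1;0 0 0 0 0 -1;0 0 0 0 0 -1;0 0 0 0 0 -1;0 0 0 0 0 0'|f
python3 -m handwheel '0 0 0 0 0 -1;0 0 0 0 0 -1;0 0 0 0 0 -1;0 0 0 0 0 -1;0 0 0 0 0 0'|f
python3 -m handwheel '0 0 0 0 0 -1;0 0 0 0 0 -1;0 0 0 0 0 -1;0 0 0 0 0 -1;0 0 0 0 0 0'|f
python3 -c "
from workcell import ctrl;print(ctrl.read_state()['wrist_torque'])"
```

```text
tool_pos: [0.5474, 0.1879, 0.2148] orientation: [179.9, -0.2, 41.0] ft_force: [1.3, -0.6, 7.3] 
tool_pos: [0.5472, 0.1881, 0.2148] orientation: [179.9, -0.2, 45.0] ft_force: [0.7, 0.2, 6.7] 
tool_pos: [0.547, 0.1881, 0.2148] orientation: [179.9, -0.2, 49.0] ft_force: [0.5, -0.5, 7.2] 
[-0.02037607  0.06732581 -0.0379502 ]
```

```bash
python3 - <<'E'
from mill import *
im,d,m=grab('side');np.savez('side1.npz',im=im,m=m);im0=np.load('side0.npz',allow_pickle=True)['im']
c=np.array([.5463,.1853]);cv=[]
for I in (im0,im):
    r,g,b=[I[...,i].astype(int) for i in range(3)]
    k=near(m,[*c,.168],28)&(r-g>60)&(r-b>60)
    ys,xs=np.nonzero(k)
    if len(xs): X=onplane(m,xs.mean(),ys.mean(),.168);print(len(xs),xs.mean(),ys.mean(),X,np.hypot(*(X[:2]-c)),ang(X,c))
    else: print('none')
    u,v=proj(m,[*c,.18]).astype(int);cv.append(cv2.resize(I[v-35:v+30,u-32:u+32],(400,406),interpolation=3))
cv2.imwrite('pics/sc.png',cv2.cvtColor(np.hstack(cv),cv2.COLOR_RGB2BGR))
E
```

```text
5 249.0 232.0 [0.5086083  0.17065176 0.168     ] 0.04043804024008909 -158.76222809897064
7 249.42857142857142 232.14285714285714 [0.50722478 0.17075913 0.168     ] 0.04169303708262494 -159.5885021793567
```

View pics/sc.png

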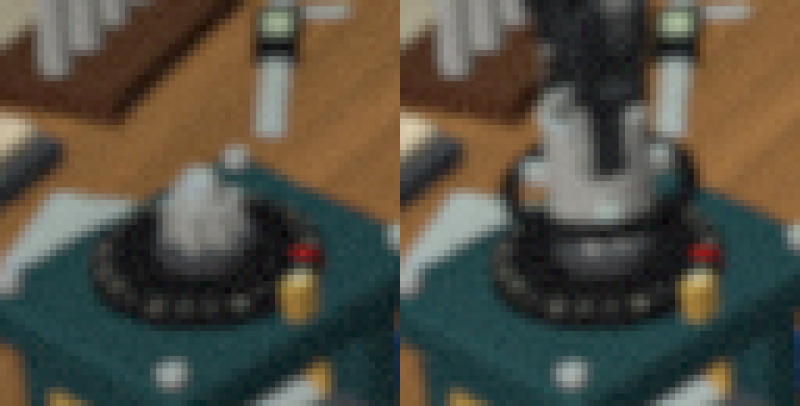

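Side view: the red mark is at (249,232) before and (249.4,232) now, just behind the brass pointer, so the spindle has not turned. Next I refine the wheel's tooth angle from the held picture.

```bash
python3 - <<'E'
from mill import *
m=np.load('g1.npz',allow_pickle=True)['m'].item();im=np.load('g1.npz',allow_pickle=True)['im'].astype(int)
c=np.array([.49277,-.2326]);hz=.2657
k=((im.max(2)<120)&(im[...,2]-im[...,0]>3)&near(m,[*c,hz],45)).astype(np.uint8)
K,l,st,ce=cv2.connectedComponentsWithStats(k)
L=[(ce[i],st[i,4]) for i in range(1,K) if st[i,4]>20]+[((254,303.5),'eye'),((282,314),'eye'),((309,300),'eye')]
for u,s in L:
    X=onplane(m,*u,hz);print(s,np.round(u,1),np.hypot(*(X[:2]-c)),round(ang(X,c),1),round(ang(X,c)%60,1))
E
python3 look.py g4
python3 - <<'E'
import sys;sys.path.insert(0,'.')
from held import *
s=ctrl.read_state();held('g4',s['tool_pos'],s['orientation'][2])
E
```

```text
103 [310.3 298.5] 0.01518069927723243 -102.4 17.6
118 [253.2 301.1] 0.014354824168140526 142.1 22.1
93 [282.5 314.2] 0.015152081180851252 -159.4 20.6
eye [254.  303.5] 0.014841745440363029 146.6 26.6
eye [282 314] 0.01505270686943442 -160.2 19.8
eye [309 300] 0.01508253138425979 -105.8 14.2
25.15 [0.54702105 0.18810646 0.2147429 ] [ 1.79911633e+02 -1.57333505e-01  4.90221956e+01] [ 1.36510354e+01 -1.37887842e+00  1.04964278e+02  1.95815507e-02
  7.62351548e+01  5.46243317e+01] [ 1.47024653e-03 -2.00181783e-01  6.27887165e+00]
ring [0.54641965 0.18680705] 0.019352846859877877 3277 offset tool x,y -0.0013591156931322327 0.00041766761088842826
```

Wheel teeth lie at 20° mod 60 at grasp yaw 16, so mesh should be near yaw 40.6. That lies exactly where I was off centre, so I repeat there, centred.

```bash
f(){ egrep 'pos|ft|ori'|tr '\n' ' ';echo; }
python3 -m handwheel '.0001 .0006 0 0 0 4;0 0 0 0 0 1;0 0 0 0 0 1;0 0 0 0 0 0'|f
python3 -m handwheel '0 0 0 0 0 1;0 0 0 0 0 1;0 0 0 0 0 0;0 0 0 0 0 0'|f
python3 -m handwheel '0 0 0 0 0 1;0 0 0 0 0 0;0 0 0 0 0 1;0 0 0 0 0 0'|f
```

```text
tool_pos: [0.5475, 0.1879, 0.2148] orientation: [179.9, -0.2, 43.0] ft_force: [0.2, 0.9, 6.9] 
tool_pos: [0.5476, 0.1878, 0.2148] orientation: [179.9, -0.2, 41.0] ft_force: [-0.7, -0.3, 7.5] 
tool_pos: [0.5476, 0.1877, 0.2148] orientation: [179.9, -0.2, 39.0] ft_force: [0.7, 0.8, 7.1]
```

```bash
f(){ egrep 'pos|ft|ori'|tr '\n' ' ';echo; }
python3 -m handwheel '-.0005 0 0 0 0 -1;0 0 0 0 0 -1;0 0 0 0 0 -1;0 0 0 0 0 0'|f
python3 -m handwheel '-.0005 0 0 0 0 1;0 0 0 0 0 1;0 0 0 0 0 1;0 0 0 0 0 1;0 0 0 0 0 0'|f
python3 -m handwheel '.0015 0 0 0 0 0;0 0 0 0 0 -1;0 0 0 0 0 -1;0 0 0 0 0 -1;0 0 0 0 0 0'|f
python3 -m handwheel '-.0005 .0005 0 0 0 1;0 0 0 0 0 1;0 0 0 0 0 1;0 0 0 0 0 1;0 0 0 0 0 1'|f
python3 -m handwheel '0 -.001 0 0 0 -1;0 0 0 0 0 -1;0 0 0 0 0 -1;0 0 0 0 0 -1;0 0 0 0 0 -1'|f
python3 -c "
from workcell import ctrl;print(ctrl.read_state()['wrist_torque'])"
```

```text
tool_pos: [0.5473, 0.1876, 0.2148] orientation: [179.9, -0.2, 42.0] ft_force: [0.8, 0.7, 6.9] 
tool_pos: [0.547, 0.1873, 0.2148] orientation: [179.9, -0.2, 38.0] ft_force: [0.8, -0.1, 7.1] 
tool_pos: [0.5476, 0.1878, 0.2148] orientation: [179.9, -0.1, 41.0] ft_force: [-0.9, -0.4, 8.7] 
tool_pos: [0.5479, 0.1874, 0.2148] orientation: [179.9, -0.2, 36.0] ft_force: [0.5, -0.6, 7.8] 
tool_pos: [0.5475, 0.188, 0.2148] orientation: [179.9, -0.2, 41.0] ft_force: [0.6, -0.3, 7.0] 
[-0.10293053  0.06082252 -0.09313304]
```

The mesh condition puts the wheel teeth in the spindle's gaps, 30° from where I have been rocking. The right yaw is about 70.6, so I turn there.

```bash
f(){ egrep 'pos|ft|ori'|tr '\n' ' ';echo; }
python3 -m handwheel '0 0 0 0 0 -6;0 0 0 0 0 -6;0 0 0 0 0 -6;0 0 0 0 0 -6;0 0 0 0 0 0'|f
python3 -m handwheel '0 0 0 0 0 -1;0 0 0 0 0 -1;0 0 0 0 0 0'|f
python3 go.py .5470 .1880 .2138
```

```text
tool_pos: [0.5467, 0.1881, 0.2128] orientation: [180.0, -0.1, 65.0] ft_force: [1.8, 1.6, 1.8] 
tool_pos: [0.5463, 0.1879, 0.2121] orientation: [-180.0, -0.0, 67.0] ft_force: [2.8, 2.2, -3.1] 
[0.54633016 0.18790398 0.21206462] [-1.79969795e+02 -2.77245405e-03  6.69654665e+01] rows dx 0.0004 dy 0.0006 dz -0.0017
```

It has dropped into mesh. Pushing it home gently.

```bash
f(){ egrep 'pos|ft|ori'|tr '\n' ' ';echo; }
python3 -m handwheel '.0004 .0006 .001 0 0 -1;0 0 .002 0 0 -1;0 0 .002 0 0 0;0 0 0 0 0 0'|f
python3 -m handwheel '0 0 .003 0 0 0;0 0 .003 0 0 0;0 0 .001 0 0 0;0 0 0 0 0 0'|f
```

```text
tool_pos: [0.5465, 0.1878, 0.2067] orientation: [-179.9, 0.1, 69.0] ft_force: [0.3, 2.0, -3.5] 
tool_pos: [0.5468, 0.1879, 0.2003] orientation: [-180.0, 0.0, 69.0] ft_force: [-0.6, 1.2, -4.0]
```

```bash
f(){ egrep 'pos|ft|ori'|tr '\n' ' ';echo; }
python3 -m handwheel '0 0 .0015 0 0 0;0 0 .0015 0 0 0;0 0 0 0 0 0;0 0 0 0 0 0'|f
python3 -m handwheel '0 0 .0015 0 0 0;0 0 0 0 0 0;0 0 0 0 0 0'|f
cat > sred.py <<'E'
from mill import *
c=np.array([.5463,.1853])
im,d,m=grab('side');r,g,b=[im[...,i].astype(int) for i in range(3)]
k=near(m,[*c,.168],28)&(r-g>60)&(r-b>60);ys,xs=np.nonzero(k)
if len(xs): X=onplane(m,xs.mean(),ys.mean(),.168);print('red',len(xs),xs.mean(),ys.mean(),np.hypot(*(X[:2]-c)),ang(X,c)%360)
else: print('red none')
E
python3 sred.py
```

```text
tool_pos: [0.5471, 0.188, 0.1988] orientation: [-180.0, -0.0, 69.0] ft_force: [-4.9, 0.6, 5.1] 
tool_pos: [0.5471, 0.188, 0.1988] orientation: [180.0, -0.0, 69.0] ft_force: [-7.8, -0.5, 10.1] 
red 6 248.83333333333334 231.83333333333334 0.03986639882165475 202.33843034680132
```

Home: 16.0 mm below the tooth tops, with a firm stop. Now I ease the press and turn clockwise about 34°, then look.

```bash
f(){ egrep 'pos|ft|ori'|tr '\n' ' ';echo; }
python3 -m handwheel '0 0 -.002 0 0 6;0 0 0 0 0 6;0 0 0 0 0 6;0 0 0 0 0 6;0 0 0 0 0 0'|f
python3 -m handwheel '0 0 0 0 0 6;0 0 0 0 0 4;0 0 0 0 0 0;0 0 0 0 0 0'|f
python3 -c "
from workcell import ctrl;print(ctrl.read_state()['wrist_torque'])"
python3 sred.py; python3 look.py g5
```

```text
tool_pos: [0.5477, 0.1878, 0.1989] orientation: [179.9, -0.1, 45.0] ft_force: [-1.2, -0.0, 1.6] 
tool_pos: [0.5479, 0.1875, 0.1988] orientation: [179.9, -0.1, 35.1] ft_force: [0.3, -2.2, 2.5] 
[-0.30507753 -0.11026792  0.05612708]
red none
32.1 [0.54794025 0.18749765 0.19886381] [ 1.79898097e+02 -7.71834089e-02  3.50900249e+01] [ 1.36115898e+01 -5.74996067e-01  1.05730512e+02 -6.89999275e-02
  7.47353595e+01  6.85397362e+01] [ 0.33166548 -2.82816684  2.23300613]
```

```bash
cat > ticks.py <<'E'
from mill import *
import sys
def ticks(n,c=np.array([.5463,.1853])):
    z=np.load(n+'.npz',allow_pickle=True);im=z['im'];m=z['m'].item()
    k=(im.min(2)>150).astype(np.uint8)
    K,l,st,ce=cv2.connectedComponentsWithStats(k);P=[]
    for i in range(1,K):
        X=onplane(m,*ce[i],.168)[:2];r=np.hypot(*(X-c))
        if 4<=st[i,4]<60 and .039<r<.05: P.append(X)
    P=np.array(P);
    if len(P)>8:
        for _ in range(3):
            cc,R=fitc(P);P=P[abs(np.hypot(*(P-cc).T)-R)<.0015]
        print(n,'fit centre',cc,R,len(P))
        if len(P)>12:c=cc
    a=np.degrees(np.arctan2(*(P-c).T[::-1]));w=np.angle(np.exp(1j*np.radians(a*24)).mean())/24
    print(n,'phase mod 15: %.2f'%(np.degrees(w)%15),np.sort(a%15).round(1),len(P));return P
for n in sys.argv[1:]: ticks(n)
E
python3 ticks.py m1 m2 g5
```

```text
m1 fit centre [0.54622559 0.18525001] 0.044505527197992 23
m1 phase mod 15: 6.07 [5.9 5.9 5.9 5.9 5.9 5.9 6.  6.  6.  6.  6.  6.1 6.1 6.2 6.2 6.2 6.2 6.2
 6.2 6.2 6.3 6.3 6.3] 23
m2 fit centre [0.54627173 0.18529094] 0.044521728721281253 23
m2 phase mod 15: 6.07 [5.9 6.  6.  6.  6.  6.  6.  6.  6.  6.  6.  6.  6.  6.1 6.1 6.1 6.1 6.2
 6.2 6.2 6.2 6.2 6.2] 23
g5 fit centre [0.54442182 0.18402332] 0.0462620781874158 13
g5 phase mod 15: 4.58 [2.  2.2 2.4 2.7 3.3 3.9 4.6 5.2 5.8 6.4 6.7 7.1 7.3] 13
```

```bash
cat >> ticks.py <<'E'
from scipy.optimize import least_squares
P=ticks(sys.argv[-1]);R=.0445
for g in range(0,15,3):
    def f(p):
        d=P-p[:2];a=np.degrees(np.arctan2(d[:,1],d[:,0]))-p[2];a=(a+7.5)%15-7.5
        return np.r_[(np.hypot(*d.T)-R)*1e3,np.radians(a)*R*1e3]
    s=least_squares(f,[.5463,.1853,g]);print('start',g,s.x[:2].round(4),'phase %.2f'%(s.x[2]%15),'cost %.3f'%s.cost)
E
python3 ticks.py g5 | tail -5
```

```text
start 0 [0.5462 0.1852] phase 4.59 cost 5.704
start 3 [0.5462 0.1852] phase 4.59 cost 5.704
start 6 [0.5462 0.1852] phase 4.59 cost 5.704
start 9 [0.5462 0.1852] phase 4.59 cost 5.704
start 12 [0.5462 0.1852] phase 4.59 cost 5.704
```

```bash
f(){ egrep 'pos|ft|ori|t:'|tr '\n' ' ';echo; }
python3 -m handwheel '0 0 0 0 0 3;0 0 0 0 0 2;0 0 0 0 0 0'|f
python3 -m handwheel '0 0 0 0 0 0;0 0 0 0 0 0;0 0 0 0 0 0;0 0 0 0 0 0' 1.0|f
python3 -m handwheel '0 0 -.005 0 0 0;0 0 -.02 0 0 0;0 0 -.04 0 0 0;0 0 -.045 0 0 0;0 0 0 0 0 0'|f
python3 -m handwheel '.0 0 -.01 0 0 0;0 0 0 0 0 0'|f
python3 look.py e1;python3 sred.py;python3 ticks.py e1|tail -4
python3 - <<'E'
from mill import *
dial('e1');z=np.load('e1.npz',allow_pickle=True);im=z['im'];m=z['m'].item()
u,v=proj(m,[.546,.183,.17]).astype(int);u=max(u,110);v=max(v,110);cv2.imwrite('pics/e1c.png',cv2.cvtColor(cv2.resize(im[v-110:v+110,u-110:u+110],(590,590),interpolation=3),cv2.COLOR_RGB2BGR));print(u-110,v-110)
E
```

```text
t: 32.45 tool_pos: [0.548, 0.1874, 0.1988] orientation: [179.9, -0.1, 30.0] ft_force: [3.7, -3.8, 2.4] 
t: 32.85 tool_pos: [0.5468, 0.1881, 0.1979] orientation: [-180.0, 0.0, 30.0] ft_force: [-0.1, 0.9, 0.2] 
t: 33.35 tool_pos: [0.5501, 0.1888, 0.3176] orientation: [179.8, -0.8, 30.0] ft_force: [-0.3, -0.9, 1.3] 
t: 33.55 tool_pos: [0.5473, 0.188, 0.3193] orientation: [180.0, -0.1, 30.0] ft_force: [-1.1, 0.9, 0.0] 
33.55 [0.54728191 0.18803765 0.31927023] [ 1.79988404e+02 -6.50408657e-02  2.99825540e+01] [ 1.36439294e+01 -4.24807527e+00  9.77327762e+01  7.18337089e-03
  8.64496229e+01  7.36609413e+01] [-1.08462607  0.90028979  0.00456158]
red 2 243.5 237.0 0.03889332018329625 162.24822009324444
start 3 [0.546  0.1855] phase 14.49 cost 4.636
start 6 [0.546  0.1855] phase 14.49 cost 4.636
start 9 [0.546  0.1855] phase 14.49 cost 4.636
start 12 [0.546  0.1855] phase 14.49 cost 4.636
e1 dial [282.3 191.1] [117.4 119.4] [0.5487203  0.18660537 0.168     ]
 red 0 (np.float64(nan), np.float64(nan)) [nan nan nan] r nan ang nan
 brass [322 120  41  43 236] [343.27118644 139.53389831] [0.608927
[... 163 characters left out ...]
] r 0.06566412456680373 169.24822927837593
 brass [238 236   5   7  21] [239.76190476 239.28571429] [0.49575538 0.19721712 0.172     ] r 0.054017509188861064 168.6705508969973
 brass [312 238  43  39 306] [335.56862745 258.49673203] [0.52094397 0.11805832 0.172     ] r 0.0739609473077066 -112.05855555061342
 brass [267 277  10   4  22] [271.95454545 278.77272727] [0.47708699 0.15564399 0.172     ] r 0.0780380507691704 -156.62501536123207
174 86mill.py:11: RuntimeWarning: Mean of empty slice.
  ys,xs=np.nonzero(nr&(r>150)&(g<90)&(b<90));u=xs.mean(),ys.mean();out['red']=u;X=onplane(m,*u,.168);print(' red',len(xs),u,X,'r',np.hypot(*(X-c)[:2]),'ang',ang(X,c))
  ret = ret.dtype.type(ret / rcount)
```

View pics/e1c.png

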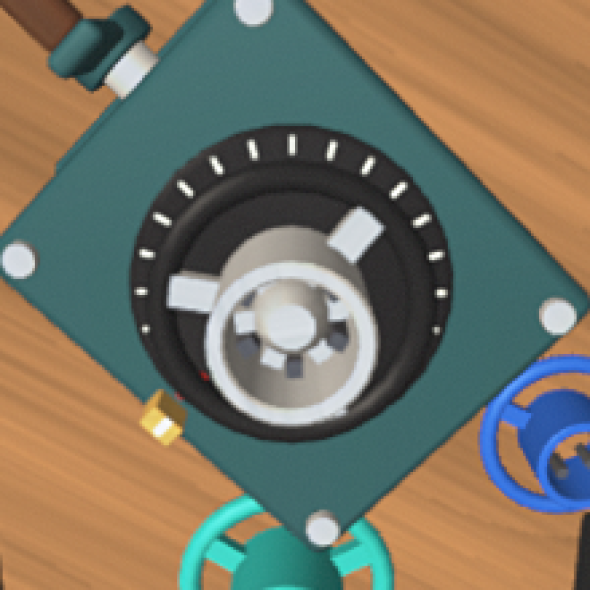

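The picture shows the wheel fully down, with the spindle teeth inside the bore. The red mark peeks out at crop (205,376) to (180,397), right beside the pointer at (165,410). I check the angle numerically, using the four case bolts for the mill's yaw.

```bash
python3 - <<'E'
from mill import *
z=np.load('e1.npz',allow_pickle=True);im=z['im'].astype(int);m=z['m'].item();c=np.array([.5463,.1853]);s=220/590
k=(im.min(2)>140).astype(np.uint8);K,l,st,ce=cv2.connectedComponentsWithStats(k);B={}
for n,(x,y) in dict(far_l=(253,8),near_l=(18,260),far_r=(557,316),near_r=(322,528)).items():
    u=np.array([174+x*s,86+y*s]);i=1+np.argmin(np.hypot(*(ce[1:]-u).T));B[n]=onplane(m,*ce[i],.163)[:2];print(n,st[i,4],ce[i].round(1),B[n].round(4))
for a,b in (('near_l','far_l'),('near_r','far_r'),('near_r','near_l'),('far_r','far_l')):
    d=B[b]-B[a];print(a,b,np.hypot(*d).round(4),round(np.degrees(np.arctan2(d[1],d[0])),2))
print('centre of bolts',sum(B.values())/4)
r,g,b=im[...,0],im[...,1],im[...,2]
ys,xs=np.nonzero((r-np.maximum(g,b)>25)&(abs(g-b)<25)&near(m,[.5,.198,.168],14))
for x,y in zip(xs,ys): X=onplane(m,x,y,.168);print('red',x,y,im[y,x],np.hypot(*(X[:2]-c)).round(4),round(ang(X,c),1))
for i in range(1,K):
    X=onplane(m,*ce[i],.168);q=np.hypot(*(X[:2]-c))
    if .040<q<.05 and st[i,4]<60: print('tick',st[i,4],q.round(4),round(ang(X,c),1),round(ang(X,c)%15,1))
E
```

```text
far_l 166 [268.1  87.8] [0.6133 0.2364]
near_l 130 [180.5 182.7] [0.5118 0.2626]
far_r 144 [381.5 203.7] [0.5799 0.1081]
near_r 112 [293.5 283.1] [0.4787 0.1345]
near_l far_l 0.1048 -14.48
near_r far_r 0.1046 -14.61
near_r near_l 0.1323 75.51
far_r far_l 0.1325 75.44
centre of bolts [0.54593777 0.18542342]
red 248 224 [62 34 36] 0.0385 161.8
red 249 224 [79 44 43] 0.0378 162.7
red 248 225 [59 28 27] 0.0391 162.8
red 249 225 [125  34  31] 0.0385 163.6
red 250 225 [126  43  42] 0.0379 164.5
red 249 226 [95 30 26] 0.0391 164.5
red 250 226 [145  39  34] 0.0385 165.4
red 251 226 [119  44  42] 0.0379 166.3
red 250 227 [93 29 29] 0.0392 166.3
red 251 227 [91 34 36] 0.0386 167.2
red 240 232 [83 46 46] 0.0484 162.6
red 239 233 [129  95  94] 0.0497 162.7
red 240 233 [131  64  62] 0.0491 163.4
red 240 234 [140  90  90] 0.0497 164.1
red 241 234 [133  66  63] 0.0491 164.8
red 242 234 [81 46 45] 0.0485 165.5
tick 16 0.0445 29.7 14.7
tick 18 0.0448 44.6 14.6
tick 19 0.0444 14.6 14.6
tick 16 0.0442 59.7 14.7
tick 18 0.0445 -0.4 14.6
tick 14 0.0445 74.6 14.6
tick 19 0.0445 -15.5 14.5
tick 17 0.0444 89.7 14.7
tick 15 0.0446 -30.3 14.7
tick 12 0.0455 104.7 14.7
tick 12 0.0449 -45.5 14.5
tick 8 0.0458 119.8 14.8
tick 9 0.0457 -60.7 14.3
tick 4 0.0469 134.9 14.9
tick 4 0.0466 -75.1 14.9
```

The zero mark is at 164.6° and the pointer at 164.3 to 165.5°, so they agree within a degree. The wheel is home and the gripper is clear.

```bash
python3 -c "
from workcell import ctrl;print(ctrl.job_done())"
```

```text
the job is handed in; nothing more can be done
None
```

The hand wheel is fully home on the collar, in mesh, with the red zero mark within about 1° of the brass pointer; I let go, touched nothing else, and handed the job in at about 34 s (result not shown).

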